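Close the egg box: lid on, four clips snapped corner to opposite corner

TASK

Close up the white box of eggs: with all four orange clips still open, set the blue lid on it so that it sits fully down all round, and let go of it. Then swing the clips in and down over the lid's edge until each snaps shut, in opposite-corner order: one clip, then the one diagonally across from it, then the remaining two. Leave everything else on the table where it stands.

Things in the scene. Friction and masses are not known exactly. Their poses are not given: they have to be found in the camera images.
- container: white open-topped food box full of eggs, fixed to the table. 170 mm along its x, 130 mm along its y (outside), walls 4 mm thick, rim 80 mm above the table. Origin: centre of its underside, on the table; z up. Its two long sides (+y and -y) each carry two orange clips near the corners, in hinge blocks 34 mm wide that stand 26 mm out from the wall. Diagonal pairs: a with c, b with d
- lid_seat (a point): point of the container, on its centre line 72 mm above its underside: where the lid's origin lies when the lid is fully down. Axes as the container's
- lid: loose blue lid, about 180 g, 174 mm (its x) by 134 mm (its y), flat on the table, plug down. Origin: centre of the plug's underside. Plug 0 to 8 mm above it (154 x 114 mm, lower half 148 x 108; 4 mm play all round in the box), plate 8 to 14 mm with raised edge up to 16 mm; the plate rests on the box's rim. Fits either way round (half turn)
- lid_handle (a point): centre of the top of the lid's white upright handle bar, 42 mm above the lid's origin; axes as the lid's. The bar stands at the lid's centre, 16 mm thick along the lid's x, 50 mm long along its y, 28 mm high (from 14 to 42 mm above the lid's origin)
- clip_a (a joint): hinge angle of orange clip a (rad), diagonal partner of clip_c: 0 = lying level on the lid's edge, shut; 1.57 = standing upright; starts open at about 1.6 to 1.95 (leaning a little outward). Over-centre spring: it resists closing with up to 0.15 N m, and pushed inward past about 0.85 rad snaps shut by itself and stays. Shut early, it blocks the lid
- clip_a_hinge (a point): hinge axis of clip a, middle of its width, at container x -50, y +77 mm, 86 mm above the table; the axis runs along the container's x and does not move. The clip is a plate 30 mm wide and 47 mm long from the axis, 4 mm thick, its outer/upper face 6 mm from the axis; it swings inward and down, towards the container's centre line; shut, its upper face is 92 mm above the table
- clip_a_tip (a point): point near the free end of clip a, 45 mm from its hinge axis, on its outer (when shut: upper) face; moves with the clip
- clip_b (a joint): hinge angle of orange clip b (rad), diagonal partner of clip_d: 0 = lying level on the lid's edge, shut; 1.57 = standing upright; starts open at about 1.6 to 1.95 (leaning a little outward). Over-centre spring: it resists closing with up to 0.15 N m, and pushed inward past about 0.85 rad snaps shut by itself and stays. Shut early, it blocks the lid
- clip_b_hinge (a point): hinge axis of clip b, middle of its width, at container x +50, y +77 mm, 86 mm above the table; the axis runs along the container's x and does not move. The clip is a plate 30 mm wide and 47 mm long from the axis, 4 mm thick, its outer/upper face 6 mm from the axis; it swings inward and down, towards the container's centre line; shut, its upper face is 92 mm above the table
- clip_b_tip (a point): point near the free end of clip b, 45 mm from its hinge axis, on its outer (when shut: upper) face; moves with the clip
- clip_c (a joint): hinge angle of orange clip c (rad), diagonal partner of clip_a: 0 = lying level on the lid's edge, shut; 1.57 = standing upright; starts open at about 1.6 to 1.95 (leaning a little outward). Over-centre spring: it resists closing with up to 0.15 N m, and pushed inward past about 0.85 rad snaps shut by itself and stays. Shut early, it blocks the lid
- clip_c_hinge (a point): hinge axis of clip c, middle of its width, at container x +50, y -77 mm, 86 mm above the table; the axis runs along the container's x and does not move. The clip is a plate 30 mm wide and 47 mm long from the axis, 4 mm thick, its outer/upper face 6 mm from the axis; it swings inward and down, towards the container's centre line; shut, its upper face is 92 mm above the table
- clip_c_tip (a point): point near the free end of clip c, 45 mm from its hinge axis, on its outer (when shut: upper) face; moves with the clip
- clip_d (a joint): hinge angle of orange clip d (rad), diagonal partner of clip_b: 0 = lying level on the lid's edge, shut; 1.57 = standing upright; starts open at about 1.6 to 1.95 (leaning a little outward). Over-centre spring: it resists closing with up to 0.15 N m, and pushed inward past about 0.85 rad snaps shut by itself and stays. Shut early, it blocks the lid
- clip_d_hinge (a point): hinge axis of clip d, middle of its width, at container x -50, y -77 mm, 86 mm above the table; the axis runs along the container's x and does not move. The clip is a plate 30 mm wide and 47 mm long from the axis, 4 mm thick, its outer/upper face 6 mm from the axis; it swings inward and down, towards the container's centre line; shut, its upper face is 92 mm above the table
- clip_d_tip (a point): point near the free end of clip d, 45 mm from its hinge axis, on its outer (when shut: upper) face; moves with the clip
- sauce_red: dark red sauce bottle, 56 mm across, 160 mm tall, orange cap; bystander, origin at the centre of its underside
- sauce_brown: brown sauce bottle, 56 mm across, 170 mm tall, orange cap; bystander, origin at the centre of its underside
- sauce_white: cream-coloured sauce bottle, 60 mm across, 180 mm tall, white cap; bystander, origin at the centre of its underside
- cup: small white cup, 68 mm across, 55 mm tall; bystander, origin at the centre of its underside
- shaker: small clear shaker jar, 40 mm across, 75 mm tall, steel cap; bystander, origin at the centre of its underside
- bowl: steel bowl, 150 mm across, 55 mm tall; bystander, origin at the centre of its underside
- small_pan: small open steel pan, 110 x 90 x 50 mm; bystander, origin at the centre of its underside
- spatula: spatula with wooden handle lying flat; bystander, origin at its middle underneath
Things that resemble listed ones, but are neither listed nor needed, are in the scene too. Leave any pink or turquoise look-alike of the container alone.

How it is judged (in metres and radians):
On the way, in this order (a step that is already met when the one before it is completed fails the run):
1. the lid sits fully down on the box, let go of, with all four clips still open (horizontal distance between lid and lid_seat below 0.008 m and z of lid in the frame of container between 0.068 and 0.075 m and angle between the x axis of lid and the x axis of container, either way round below 0.1 rad and angle between lid's own z axis and vertical below 0.05 rad and value of joint each of clip_a, clip_b, clip_c, clip_d above 0.7 rad and contact force between the fingers and lid below 0.5 N), for 0.2 s.
2. two diagonally opposite clips are shut on the seated lid while the other two are still open (horizontal distance between lid and lid_seat below 0.008 m and z of lid in the frame of container between 0.068 and 0.075 m and angle between the x axis of lid and the x axis of container, either way round below 0.1 rad and angle between lid's own z axis and vertical below 0.05 rad and ((value of joint each of clip_a, clip_c below 0.12 rad and value of joint each of clip_b, clip_d above 0.7 rad) or (value of joint each of clip_b, clip_d below 0.12 rad and value of joint each of clip_a, clip_c above 0.7 rad))), for 0.2 s.
3. all four clips are shut (horizontal distance between lid and lid_seat below 0.008 m and z of lid in the frame of container between 0.068 and 0.075 m and angle between the x axis of lid and the x axis of container, either way round below 0.1 rad and angle between lid's own z axis and vertical below 0.05 rad and value of joint each of clip_a, clip_b, clip_c, clip_d below 0.12 rad), for 0.2 s.
At the end, for the whole second after the job is handed in: The lid sits on the box at rest: centred within 8 mm of its seat, height within -4 to +3 mm, turned within 0.1 rad (either way round), level within 0.05 rad; all four clip joints below 0.12 rad (all of step 3 and linear speed of lid below 0.02 m/s); the robot touches nothing.
It fails at once if a bystander was moved more than 4 cm (distance of any of sauce_red, sauce_brown, sauce_white, cup, shaker, bowl, small_pan, spatula from where it was at the start of the episode above 0.04 m).
It also fails if it takes over 64 s, if anything falls off the work surface, if the arm or the gripper's body presses on something with over 40 N, if the wrist force passes 120 N, or if a joint passes its speed limit or range.

ROBOT

A 7-joint arm with a two-finger parallel gripper is mounted at the origin on the work surface. World frame = base frame: x ahead of the robot, y to its left, z up, the work surface at z = 0. Lengths are in mm, angles in rad, forces in N, time in s.
With the tool pointing down it reaches from about 400 to 875 mm from the base axis. Payload 4.4 kg.
Tool frame: the origin (TCP) lies midway between the tips of the shut fingers; the grasp point (between the pads) lies 19 mm behind it (ctrl.grip_point_offset is the distance from the TCP to the grasp point, in mm); z points along the fingers, y is the direction in which the jaws open and shut (so a half turn about z gives the same grasp; the last joint's range is limited). The gripper opens to 85 mm and grips with 20 to 120 N. Pads are 22 mm wide; open, the fingers measure 114 mm over their backs; the gripper's body (76 mm by 85 mm) begins 54 mm behind the grasp point. The pads swing forward as they close: fully open they stand 13 mm farther back than shut.
Start: joints at [1.16, 0.628, 0.038, 1.517, -0.027, 0.996, -0.02], TCP at [219.733, -611.748, 231.313] pointing down, gripper open.
Joint ranges: [-3.06, 3.06], [-0.37, 2.12], [-1.25, 1.32], [0.18, 2.47], [-1.1, 4.24], [0.23, 1.98], [-2.94, 2.94]. Speed limits (rad/s): [2.57, 2.57, 3.14, 3.14, 3.14, 3.14, 3.14].

INTERFACE

Orientations are given as [roll, pitch, yaw] about the fixed x, y, z axes, in that order (R = Rz(yaw) Ry(pitch) Rx(roll)).
In Python, from cell import ctrl, imaging, models gives the robot as it stands. The module is installed in compiled form; this text tells all that it offers.
- The arm moves only by the tool drive_tool, never from a script. Its argument "deltas" is text: rows parted by semicolons, each of 5 numbers parted by spaces: the shift along the tool's x, y, z in m, then the turn about the tool's z in degrees, then the finger opening in m, from 0 to 0.0854. A call has 1 to 12 rows; each row is the pose to reach, as a shift and turn from the pose commanded when the call began, along the tool's axes at that moment; what a row does not reach only later rows make up. A row lasts 1/8 s, in which the tool goes at most 62.5 mm and 10.7 degrees, less where a joint would pass 70% of its speed; a pose out of reach is approached as far as the arm can. A call with a gripper value outside its range is refused whole. The fingers move at their own pace and stop on an object; the grip force is fixed at half the most. Time passes only in rows, so rows that repeat a pose let the fingers close. It gives the time, the measured TCP pose, the force and the opening at its end, in the units of the state.
- ctrl.read_state(): the state, without advancing time (a new reading comes with each control period).
- imaging.get_image(name): name is "side" or "top" or "wrist"; returns a dict with "color" (384x512x3 uint8, red, green, blue), "range_z" (384x512 float32, mm along the optical axis (not along the pixel's ray), 0 where there is no reading), "vfov" (degrees; the focal length in pixels is half the picture's height over the tangent of half this angle, whatever the lens; pixels are square), "cx", "cy" (the principal point, pixels), "k1" (the pictures are not rectified: a ray, as slopes to the right and down, at radius r is drawn at 1 + k1 r^2 times it, then the intrinsics apply), "extrinsics" (4x4, takes a point from camera to world coordinates). Camera axes: x right, y down, z forward; pixel columns grow to the right and rows downward; lengths in mm; the calibration is good to about 2 mm. A picture is of the moment at which its call begins.
- ctrl.finish_job(): hands the job in, once; it reports no verdict.
Trained networks look in a picture, given as the dict that the camera call returned (one of the last four; its "shot" number tells which), for a name from the list of things; names that differ only in an ending like _2 or _b are one class to them, and where a whole thing is asked for, a point or a joint stands for the part that bears it (a point fixed in the world has none). Each returns a list of dicts, best first, with "score" (0 to 1); they miss things now and then, are a little off and sometimes report something else, mostly with a low value. They report only what shows in the picture. A call takes as long as a camera call. They do not tell look-alikes from the thing itself.
- models.spot_in(picture, thing): "point" ([column, row] in pixels, amid what is visible of it).
- models.landmark_of(picture, thing): "point" ([column, row] in pixels: a listed point, or the origin of a listed thing).
The state is a dict: "clock": time; "qpos": joint angles; "qd": joint speeds; "tau": joint torques, N m; "eef_pos": TCP position; "tool_rot": TCP orientation; "force": force on the tool from outside, world axes, zero at the start; "torque": the same for the moment, N m; "width": finger opening in mm.
Only numpy, scipy, OpenCV 4.12 (cv2) and the standard library are available. Lean on these libraries where they do the work, as an engineer would, in place of code of your own. Each camera call takes 0.05 s, during which the arm holds its last target.

## Working session

There is one attempt and no reset: what is moved stays moved. The work goes in short steps, Python scripts to look and compute and a tool call to move; the robot and the scene stay as the last step left them, time stands still between calls to the robot, and variables do not carry over. Pictures are saved under pics/ and viewed, and the job is handed in when it is done.

Besides the shell and the picture viewer there is one more tool, called after "Request:" by a JSON object that holds its "api" and its "payload". drive_tool: Moves the arm, as the interface text tells. Its arguments: {"type":"object","properties":{"deltas":{"type":"string"}},"required":["deltas"]}

```bash
mkdir -p pics; cat > h.py <<'E'
import numpy as np, cv2
from cell import ctrl, imaging, models
def f(p): return 192/np.tan(np.radians(p["vfov"])/2)
def w(p,u,v,z=None,d=None):
    """pixel->world; z: plane height, else depth"""
    F=f(p); K=np.array([[F,0,p["cx"]],[0,F,p["cy"]],[0,0,1.]])
    s=cv2.undistortPoints(np.array([[[u,v]]],float),K,np.array([p["k1"],0,0,0.]))[0,0]
    E=np.array(p["extrinsics"]); r=E[:3,:3]@np.array([s[0],s[1],1.]); o=E[:3,3]
    if z is not None: return o+r*(z-o[2])/r[2]
    if d is None: d=p["range_z"][int(round(v)),int(round(u))]
    return o+r*d
def proj(p,X):
    E=np.array(p["extrinsics"]); c=E[:3,:3].T@(np.array(X,float)-E[:3,3]); a=c[:2]/c[2]
    return a*(1+p["k1"]*(a@a))*f(p)+[p["cx"],p["cy"]]
def save(p,n,crop=None,k=1):
    c=p["color"][...,::-1]
    if crop: c=c[crop[1]:crop[3],crop[0]:crop[2]]
    cv2.imwrite("pics/"+n,cv2.resize(c,None,fx=k,fy=k,interpolation=cv2.INTER_CUBIC))
E
python3 - <<'E'
from h import *
print(ctrl.read_state())
for n in ("side","top","wrist"):
    p=imaging.get_image(n); save(p,n+"0.png",k=1.5)
    print(n,p["vfov"],p["k1"],np.round(p["extrinsics"],2).tolist())
    for t in ("container","lid","lid_handle","clip_a_hinge","clip_a_tip","lid_seat"):
        print(t,[(np.round(x["point"]).tolist(),round(x["score"],2)) for x in models.landmark_of(p,t)[:8]])
E
```

```text
{'clock': 0.0, 'qpos': array([ 1.16022636,  0.62932463,  0.03841796,  1.51840796, -0.02701416,
        0.99626156, -0.01999632]), 'qd': array([-0.00123549,  0.0011938 , -0.00046081,  0.00012763,  0.00136273,
        0.00065457, -0.00066136]), 'tau': array([-7.03130831e-05, -5.63396430e+01,  1.22631636e+00, -1.93445063e+01,
        1.10984186e-02,  1.05486129e-02, -2.70710575e-05]), 'eef_pos': array([ 219.51696127, -611.13819687,  230.38978243]), 'tool_rot': array([-3.13970814e+00, -1.58298881e-06,  3.44784445e-01]), 'force': array([0.53047702, 0.2781059 , 0.96072553]), 'torque': array([-0.02818871,  0.02687026,  0.02555118]), 'width': 85.00890313379678}
side 45.23948070472754 0.03223975467174739 [[-0.87, -0.22, 0.44, -74.68], [-0.49, 0.42, -0.76, 1053.64], [-0.02, -0.88, -0.48, 744.81], [0.0, 0.0, 0.0, 1.0]]
container [([356.0, 204.0], 0.91), ([284.0, 194.0], 0.73), ([308.0, 277.0], 0.61)]
lid [([306.0, 164.0], 0.52), ([275.0, 179.0], 0.49)]
lid_handle [([227.0, 236.0], 0.72), ([285.0, 148.0], 0.48), ([302.0, 231.0], 0.46)]
clip_a_hinge [([298.0, 273.0], 0.97), ([278.0, 187.0], 0.76)
[... 444 characters left out ...]
7), ([342.0, 174.0], 0.67), ([354.0, 140.0], 0.55), ([114.0, 229.0], 0.41), ([287.0, 169.0], 0.17)]
lid [([200.0, 197.0], 0.83)]
lid_handle [([198.0, 194.0], 0.89)]
clip_a_hinge [([299.0, 270.0], 0.96), ([167.0, 274.0], 0.86), ([286.0, 197.0], 0.72), ([351.0, 140.0], 0.71)]
clip_a_tip [([178.0, 277.0], 0.72), ([277.0, 190.0], 0.53), ([314.0, 274.0], 0.42), ([309.0, 186.0], 0.38)]
lid_seat [([324.0, 263.0], 0.71), ([308.0, 185.0], 0.69), ([196.0, 266.0], 0.66)]
wrist 62.882873390202946 -0.04009385118701786 [[0.34, -0.89, -0.31, 298.77], [-0.94, -0.32, -0.11, -583.03], [-0.0, 0.33, -0.95, 374.71], [0.0, 0.0, 0.0, 1.0]]
container []
lid []
lid_handle []
clip_a_hinge []
clip_a_tip []
lid_seat []
```

View pics/side0.png

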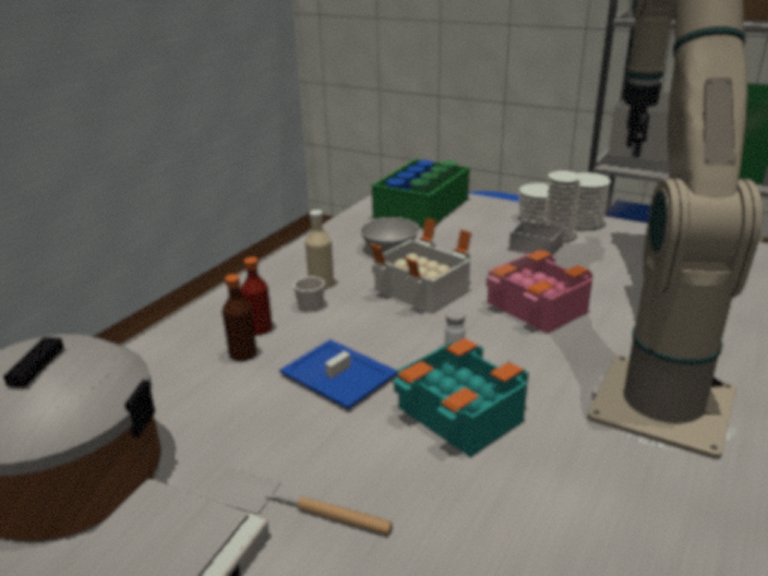

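View pics/top0.png

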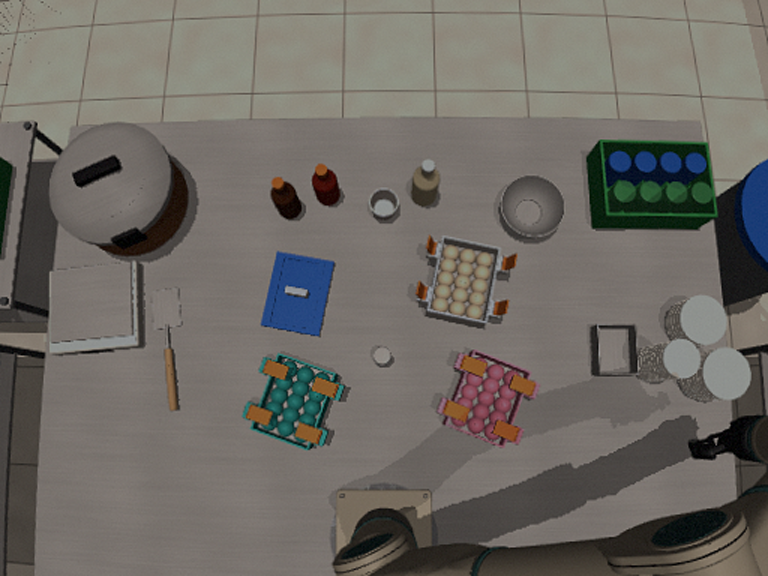

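Could be taken for the box (top view, native pixels): the white box (310,187), turquoise look-alike (197,266), pink look-alike (326,263) and the green crate (435,123). I take the white one. For the lid there is the blue plate (199,195), with the white board (65,204) and the pot lid (75,120) as the other flat things. I take the blue one with the white bar.

```bash
cat > meas.py <<'E'
from h import *
def cloud(p):
    F=f(p); K=np.array([[F,0,p["cx"]],[0,F,p["cy"]],[0,0,1.]])
    u,v=np.meshgrid(np.arange(512.),np.arange(384.))
    s=cv2.undistortPoints(np.stack([u,v],-1).reshape(-1,1,2),K,np.array([p["k1"],0,0,0.])).reshape(384,512,2)
    d=p["range_z"][...,None]; E=np.array(p["extrinsics"])
    return np.concatenate([s*d,d],-1)@E[:3,:3].T+E[:3,3]
def rect(pts):
    (c,s,a)=cv2.minAreaRect(pts[:,:2].astype(np.float32)); return np.round(c,1),np.round(s,1),round(a,2)
E
python3 - <<'E'
from meas import *
p=imaging.get_image("top"); save(p,"crop1.png",(150,140,370,320),3.5)
P=cloud(p); hsv=cv2.cvtColor(p["color"],cv2.COLOR_RGB2HSV)
u,v=np.meshgrid(np.arange(512),np.arange(384))
print("table z",np.median(P[200:240,240:262,2]))
m=(hsv[...,0]>100)&(hsv[...,0]<130)&(hsv[...,1]>100)&(abs(u-199)<40)&(abs(v-195)<45)&(p["range_z"]>0)
print("lid",rect(P[m]),np.median(P[m][:,2]),m.sum(), P[m][:,:2].mean(0))
q=(abs(u-199)<40)&(abs(v-195)<45)&(P[...,2]>32)&(P[...,2]<60)
print("bar",rect(P[q]),np.median(P[q][:,2]),q.sum())
q=(abs(u-310)<50)&(abs(v-187)<40)&(P[...,2]>70)&(P[...,2]<90)&(hsv[...,1]<60)
print("rim",rect(P[q]),np.median(P[q][:,2]),q.sum())
np.set_printoptions(suppress=True,precision=1)
o=((hsv[...,0]<15)&(hsv[...,1]>130)&(abs(u-310)<45)&(abs(v-187)<42)&(P[...,2]>50)).astype(np.uint8)
n,l,st,ce=cv2.connectedComponentsWithStats(o)
for i in range(1,n):
    if st[i,4]>8:
        k=P[l==i]; print("clip",ce[i],st[i,4],k.mean(0),k.min(0),k.max(0))
s=imaging.get_image("side"); save(s,"crop2.png",(170,130,360,300),4)
E
```

```text
table z -1.6414692211445754
lid (array([534. , 193.4]), array([135.7, 174.3]), 79.41) 12.834960835227434 1888 [532.45202578 193.11319496]
bar (array([463.1, 195.5]), array([ 47.6, 165.4]), 87.84) 39.06845372895805 79
rim (array([ 553.2, -175.7]), array([179.2, 173. ]), 77.47) 77.73266653370047 440
clip [287.1 164. ] 49 [ 608.6 -101.5  132.2] [ 282.5 -114.7   83. ] [ 628.5  -11.2 1344.4]
clip [339.2 174.6] 69 [ 580.3 -268.4  107.7] [ 566.5 -280.5   84.6] [ 594.1 -257.9  132.2]
clip [280.7 193.6] 57 [519.9 -81.9 105.5] [506.1 -93.6  83. ] [536.2 -69.2 133.8]
clip [333.5 204.9] 73 [ 483.3 -246.6  107.5] [ 469.6 -257.3   84.4] [ 499.2 -235.3  132. ]
```

View pics/crop1.png

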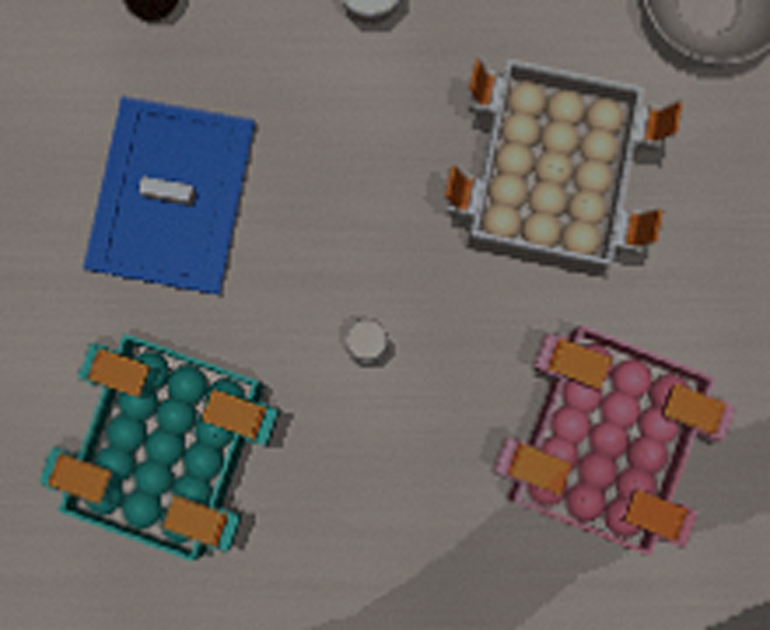

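View pics/crop2.png

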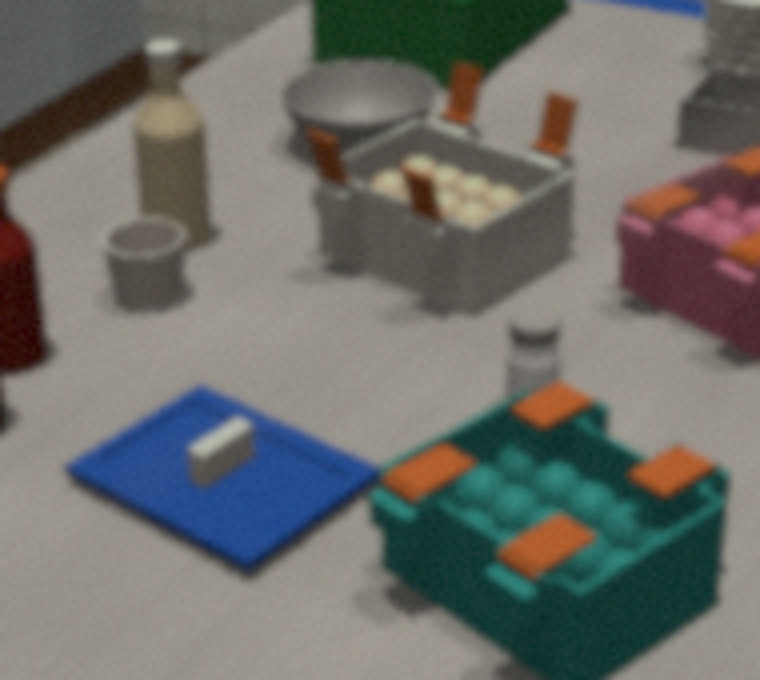

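```bash
cat > go.py <<'E'
import numpy as np
from cell import ctrl
def go(tgt,yaw_deg):
    """deltas from measured pose to world tgt (mm), tool down with yaw"""
    s=ctrl.read_state(); y=s["tool_rot"][2]; d=np.array(tgt)-s["eef_pos"]
    x=d[0]*np.cos(y)+d[1]*np.sin(y); yy=d[0]*np.sin(y)-d[1]*np.cos(y)
    t=-((yaw_deg-np.degrees(y)+180)%360-180)
    print("d m %.4f %.4f %.4f turn %.2f"%(x/1e3,yy/1e3,-d[2]/1e3,t),"clock",s["clock"],"pos",np.round(s["eef_pos"],1),"yaw",round(np.degrees(y),2),"F",np.round(s["force"],1),"w",round(s["width"],1))
E
python3 -c "
from go import *
go((558,-129,330),77.5)"
```

```text
d m 0.4815 -0.3400 -0.0987 turn -57.75 clock 1.15 pos [ 219.7 -611.7  231.3] yaw 19.75 F [ 0.   0.2 -0.2] w 85.3
```

Request:
{"api": "drive_tool", "payload": {"deltas": "0.08 -0.056 -0.09 -10 0.085; 0.481 -0.34 -0.099 -57.7 0.085; 0.481 -0.34 -0.099 -57.7 0.085; 0.481 -0.34 -0.099 -57.7 0.085; 0.481 -0.34 -0.099 -57.7 0.085; 0.481 -0.34 -0.099 -57.7 0.085; 0.481 -0.34 -0.099 -57.7 0.085; 0.481 -0.34 -0.099 -57.7 0.085; 0.481 -0.34 -0.099 -57.7 0.085; 0.481 -0.34 -0.099 -57.7 0.085; 0.481 -0.34 -0.099 -57.7 0.085; 0.481 -0.34 -0.099 -57.7 0.085"}}

```text
clock: 2.65
eef_pos: [557.0, -130.0, 330.1]
tool_rot: [-3.141, 0.001, 1.351]
force: [-0.6, -0.2, -1.0]
width: 84.8
```

```bash
python3 - <<'E'
from meas import *
import go; go.go((558,-129,330),77.5)
p=imaging.get_image("wrist"); save(p,"w1.png",k=1.5)
np.savez("w1.npz",**{k:np.array(v) for k,v in p.items()})
print(ctrl.read_state()["qpos"])
E
```

```text
d m 0.0012 0.0007 0.0001 turn -0.07 clock 2.65 pos [ 557.  -130.   330.1] yaw 77.43 F [-0.6 -0.2 -1. ] w 84.8
[ 0.39548341  0.4339639  -0.32371598  1.59687435  0.14925979  1.13590257
 -0.1843379 ]
```

View pics/w1.png

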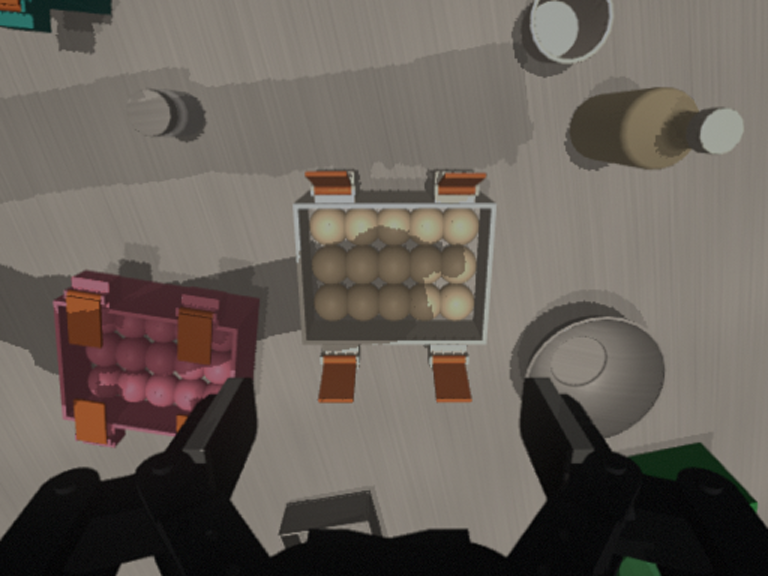

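The white box with open clips is centred at ~(263,182) native; rim corners are about (198,137), (330,137), (325,227), (202,227). I'll refine those in a crop.

```bash
python3 - <<'E'
from meas import *
z=np.load("w1.npz"); p={k:z[k] for k in z.files}
save(p,"w1c.png",(190,100,345,280),4)
from scipy.optimize import least_squares
P=cloud(p)
cor=[(198.3,137),(330,137),(324.7,227.5),(202,227.5)]
for c in cor: print(np.round(w(p,*c,z=80),1))
hsv=cv2.cvtColor(p["color"],cv2.COLOR_RGB2HSV); u,v=np.meshgrid(np.arange(512),np.arange(384))
q=(abs(u-264)<75)&(abs(v-182)<52)&(P[...,2]>74)&(P[...,2]<86)&(hsv[...,1]<50)
print(rect(P[q]),np.median(P[q][:,2]),q.sum(),"tablez",np.median(P[100:120,230:300,2]))
E
```

```text
[486.7 -95.   80. ]
[ 648.1 -131.    80. ]
[ 622.6 -253.8   80. ]
[ 456.7 -216.8   80. ]
(array([ 551.6, -175.2]), array([144.3, 170.7]), 77.55) 80.29626030566897 2283 tablez 0.6937811837797199
```

View pics/w1c.png

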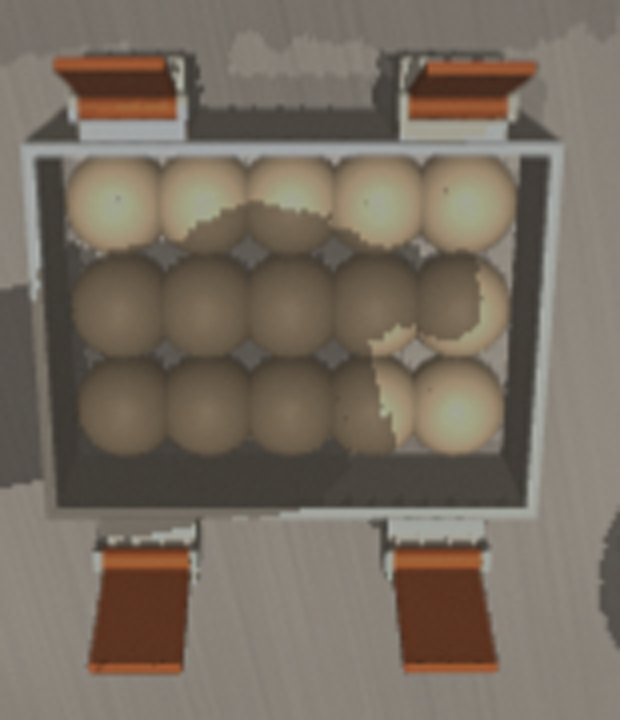

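```bash
python3 - <<'E'
from meas import *
from scipy.optimize import least_squares
z=np.load("w1.npz"); p={k:z[k] for k in z.files}
o=np.array([190,100])-.375
C=np.array([w(p,*(np.array(c)/4+o),z=80)[:2] for c in [(24,143),(563,143),(538,517),(47,517)]])
print(C, [np.linalg.norm(C[i]-C[i-1]) for i in range(4)])
M=np.array([[-85,65],[85,65],[85,-65],[-85,-65]])
def r(q):
    c,s=np.cos(q[2]),np.sin(q[2]); return (M@np.array([[c,s],[-s,c]])+q[:2]-C).ravel()
s=least_squares(r,[550,-175,-.2]); print(s.x,np.degrees(s.x[2]),np.round(s.fun,1))
# network check of hinges
E
```

```text
[[ 483.97549458  -92.24655236]
 [ 648.90051827 -129.07893683]
 [ 621.52172615 -255.73387634]
 [ 455.26077306 -218.60956902]] [np.float64(129.58451763548217), np.float64(168.98783383863085), np.float64(129.5803687303433), np.float64(170.3552720601097)]
[ 5.52414628e+02 -1.73917234e+02 -2.19138097e-01] -12.555688103583153 [-0.4  0.3  0.6  0.1 -0.3 -0.1  0.1 -0.3]
```

```bash
python3 -c "
from go import *
go((538,213,240),79.4)"
```

```text
d m 0.3313 -0.0936 0.0901 turn -2.06 clock 2.7 pos [ 556.7 -130.7  330.1] yaw 77.34 F [-0.5 -0.2 -0.2] w 85.2
```

Request:
{"api": "drive_tool", "payload": {"deltas": "0.331 -0.094 0.09 -2.1 0.085; 0.331 -0.094 0.09 -2.1 0.085; 0.331 -0.094 0.09 -2.1 0.085; 0.331 -0.094 0.09 -2.1 0.085; 0.331 -0.094 0.09 -2.1 0.085; 0.331 -0.094 0.09 -2.1 0.085; 0.331 -0.094 0.09 -2.1 0.085; 0.331 -0.094 0.09 -2.1 0.085; 0.331 -0.094 0.09 -2.1 0.085"}}

```text
clock: 3.82
eef_pos: [538.5, 211.7, 240.6]
tool_rot: [3.141, 0.001, 1.385]
force: [-0.5, -0.3, 0.4]
width: 85.1
```

```bash
python3 - <<'E'
from meas import *
import go; go.go((538,213,240),79.4)
p=imaging.get_image("wrist"); save(p,"w2.png",k=1.5)
np.savez("w2.npz",**{k:np.array(v) for k,v in p.items()})
P=cloud(p); hsv=cv2.cvtColor(p["color"],cv2.COLOR_RGB2HSV)
b=(hsv[...,0]>100)&(hsv[...,0]<130)&(hsv[...,1]>100)&(P[...,2]>5)&(P[...,2]<25)
print("lid",rect(P[b]),b.sum(),np.median(P[b][:,2]))
q=(P[...,2]>36)&(P[...,2]<48)&(np.hypot(P[...,0]-534,P[...,1]-193)<60)
print("bar",rect(P[q]),q.sum(),np.median(P[q][:,2]),P[q].mean(0))
E
```

```text
d m 0.0012 -0.0007 0.0006 turn -0.07 clock 3.825 pos [538.5 211.7 240.6] yaw 79.33 F [-0.5 -0.3  0.4] w 85.1
lid (array([534.3, 195. ]), array([134. , 174.1]), 79.28) 14592 15.243384125692188
bar (array([534.1, 196.6]), array([48.6, 15.1]), 79.36) 592 42.343021963875344 [534.39185477 197.29237823  42.27193386]
```

View pics/w2.png

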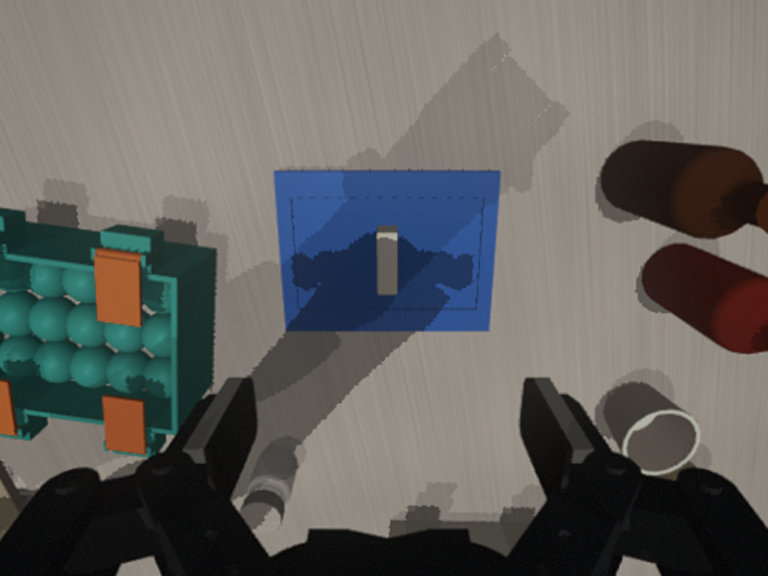

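```bash
python3 -c "
from go import *
go((534.3,195.3,20),79.3)"
```

```text
d m -0.0173 -0.0010 0.2207 turn 0.06 clock 3.875 pos [538.4 212.1 240.7] yaw 79.36 F [-0.4 -0.6 -0.9] w 85.3
```

Request:
{"api": "drive_tool", "payload": {"deltas": "-0.017 -0.001 0.05 0 0.085; -0.017 -0.001 0.1 0 0.085; -0.017 -0.001 0.15 0 0.085; -0.017 -0.001 0.19 0 0.085; -0.017 -0.001 0.21 0 0.085; -0.017 -0.001 0.22 0 0.085; -0.017 -0.001 0.22 0 0.085; -0.017 -0.001 0.22 0 0.085"}}

```text
clock: 4.88
eef_pos: [534.5, 197.9, 21.4]
tool_rot: [3.14, -0.001, 1.388]
force: [-1.1, -1.2, 0.3]
width: 84.9
```

Request:
{"api": "drive_tool", "payload": {"deltas": "0 0 0 0 0.005; 0 0 0 0 0.005; 0 0 0 0 0.005; 0 0 0 0 0.005; 0 0 0 0 0.005; 0 0 0 0 0.005; 0 0 0 0 0.005; 0 0 0 0 0.005; 0 0 0 0 0.005; 0 0 0 0 0.005"}}

```text
clock: 6.12
eef_pos: [533.9, 197.9, 20.7]
tool_rot: [3.141, -0.0, 1.388]
force: [0.1, -0.9, 5.8]
width: 14.8
```

Request:
{"api": "drive_tool", "payload": {"deltas": "0 0 -0.03 0 0.005; 0 0 -0.08 0 0.005; 0 0 -0.13 0 0.005; 0 0 -0.18 0 0.005; 0 0 -0.2 0 0.005; 0 0 -0.2 0 0.005; 0 0 -0.2 0 0.005"}}

```text
clock: 7.0
eef_pos: [532.5, 197.2, 218.7]
tool_rot: [-3.139, 0.002, 1.389]
force: [-0.3, 0.6, -2.8]
width: 14.8
```

```bash
python3 - <<'E'
from meas import *
import go; go.go((534.3,195.3,220),79.3)
p=imaging.get_image("wrist"); save(p,"w3.png",k=1.5)
np.savez("w3.npz",**{k:np.array(v) for k,v in p.items()})
s=imaging.get_image("side"); save(s,"s3.png",k=1.5)
z=np.load("w1.npz"); q={k:z[k] for k in z.files}
print("bottle base",w(q,385,97,z=0), "bowl",w(q,388,252,z=0))
P=cloud(p); hsv=cv2.cvtColor(p["color"],cv2.COLOR_RGB2HSV)
b=(hsv[...,0]>100)&(hsv[...,0]<130)&(hsv[...,1]>100)&(P[...,2]>180)&(P[...,2]<250)
X=P[b]; print("lid",rect(X),b.sum(),np.median(X[:,2]))
A=np.c_[X[:,:2]-X[:,:2].mean(0),np.ones(len(X))]; print("slope",np.linalg.lstsq(A,X[:,2],rcond=None)[0])
E
```

```text
d m -0.0015 0.0021 -0.0013 turn 0.26 clock 7.0 pos [532.5 197.2 218.7] yaw 79.56 F [-0.3  0.6 -2.8] w 14.8
bottle base [ 750.59367831 -107.20731676    0.        ] bowl [ 732.45041839 -366.44861131    0.        ]
lid (array([531.6, 194.7]), array([134.8, 175.7]), 79.55) 52583 213.28207870042957
slope [-2.12761646e-03  9.19632329e-03  2.13488792e+02]
```

View pics/w3.png

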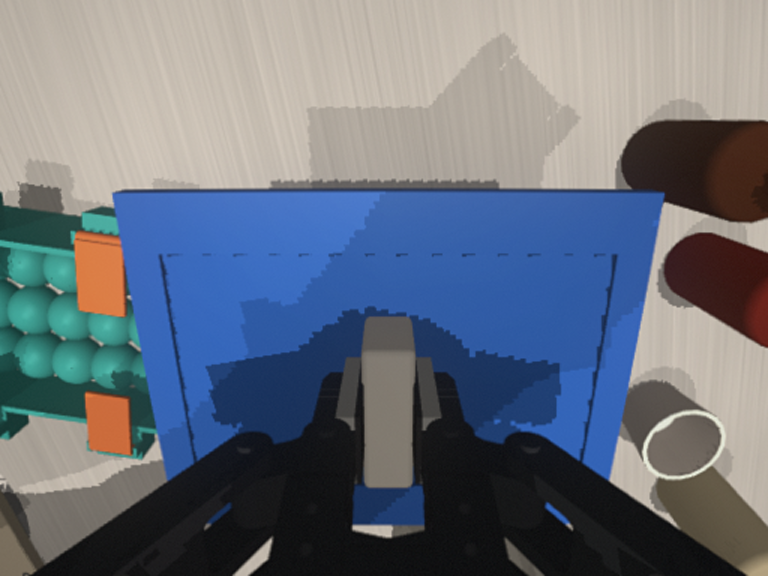

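View pics/s3.png

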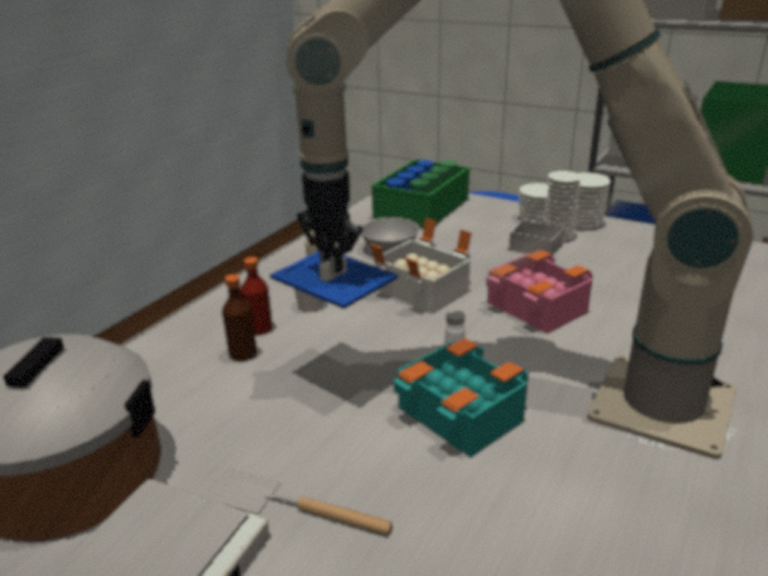

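```bash
python3 -c "
from go import *
go((552.7,-171.2,220),77.44)"
```

```text
d m -0.3587 0.0866 -0.0015 turn 2.12 clock 7.1 pos [532.5 197.3 218.5] yaw 79.56 F [ 0.1 -0.2 -2.3] w 14.3
```

Request:
{"api": "drive_tool", "payload": {"deltas": "-0.03 0.007 -0.001 0.2 0.005; -0.07 0.018 -0.001 0.4 0.005; -0.12 0.03 -0.001 0.7 0.005; -0.17 0.042 -0.001 1 0.005; -0.22 0.054 -0.001 1.3 0.005; -0.27 0.066 -0.001 1.6 0.005; -0.31 0.076 -0.001 1.9 0.005; -0.34 0.083 -0.001 2.1 0.005; -0.359 0.087 -0.001 2.1 0.005; -0.359 0.087 -0.001 2.1 0.005; -0.359 0.087 -0.001 2.1 0.005; -0.359 0.087 -0.001 2.1 0.005"}}

```text
clock: 8.6
eef_pos: [554.3, -169.1, 221.4]
tool_rot: [-3.141, -0.001, 1.355]
force: [0.6, -0.8, -1.5]
width: 14.6
```

```bash
python3 - <<'E'
from meas import *
import go; go.go((552.7,-171.2,150),77.44)
p=imaging.get_image("wrist"); save(p,"w4.png",k=1.5)
s=imaging.get_image("side"); save(s,"s4.png",(220,120,350,230),5)
go.go((552.7,-171.2,150),77.44)
E
```

```text
d m -0.0024 -0.0011 0.0714 turn 0.17 clock 8.6 pos [ 554.3 -169.1  221.4] yaw 77.61 F [ 0.6 -0.8 -1.5] w 14.6
d m -0.0018 -0.0012 0.0715 turn 0.12 clock 8.7 pos [ 554.3 -169.7  221.5] yaw 77.56 F [ 0.4  0.3 -1.8] w 14.6
```

View pics/w4.png

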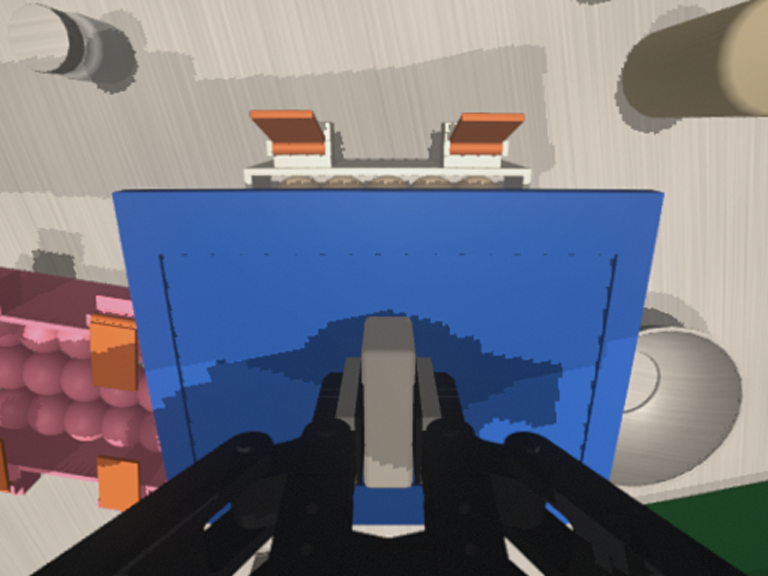

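View pics/s4.png

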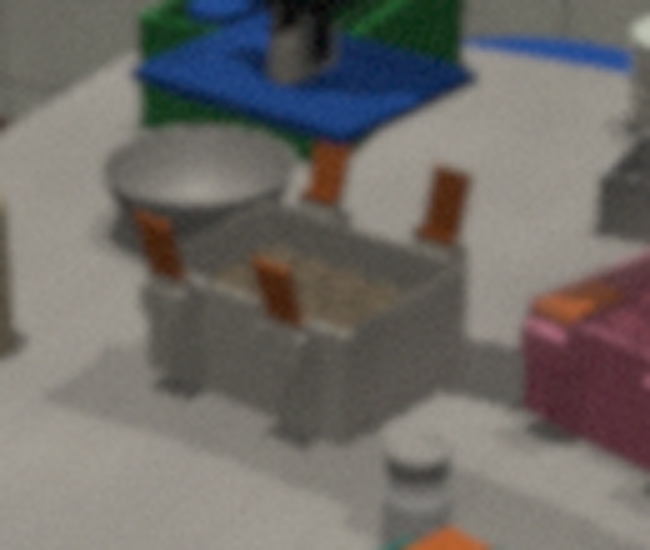

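Request:
{"api": "drive_tool", "payload": {"deltas": "-0.002 -0.001 0.03 0.1 0.005; -0.002 -0.001 0.07 0.1 0.005; -0.002 -0.001 0.095 0.1 0.005; -0.002 -0.001 0.11 0.1 0.005; -0.002 -0.001 0.11 0.1 0.005; -0.002 -0.001 0.11 0.1 0.005"}}

```text
clock: 9.45
eef_pos: [553.6, -172.8, 112.3]
tool_rot: [3.14, -0.0, 1.35]
force: [1.0, -0.1, -1.9]
width: 14.8
```

```bash
python3 - <<'E'
from meas import *
import go; go.go((552.7,-171.2,92),77.44)
p=imaging.get_image("wrist"); save(p,"w5.png",k=1.5)
s=imaging.get_image("side"); save(s,"s5.png",(220,120,350,230),5)
go.go((552.7,-171.2,92),77.44)
E
```

```text
d m 0.0013 -0.0012 0.0203 turn -0.08 clock 9.45 pos [ 553.6 -172.8  112.3] yaw 77.36 F [ 1.  -0.1 -1.9] w 14.8
d m 0.0015 -0.0012 0.0205 turn -0.09 clock 9.55 pos [ 553.5 -172.9  112.5] yaw 77.35 F [ 1.2  0.4 -2.1] w 14.6
```

View pics/w5.png

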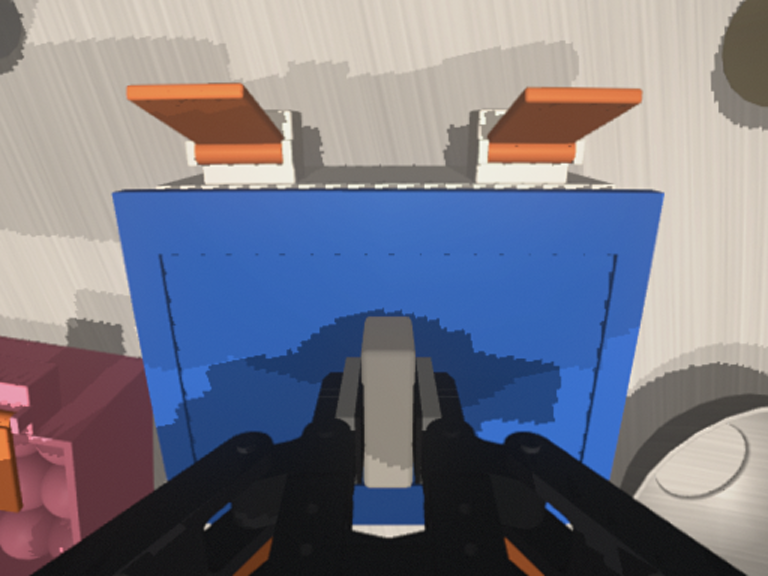

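View pics/s5.png

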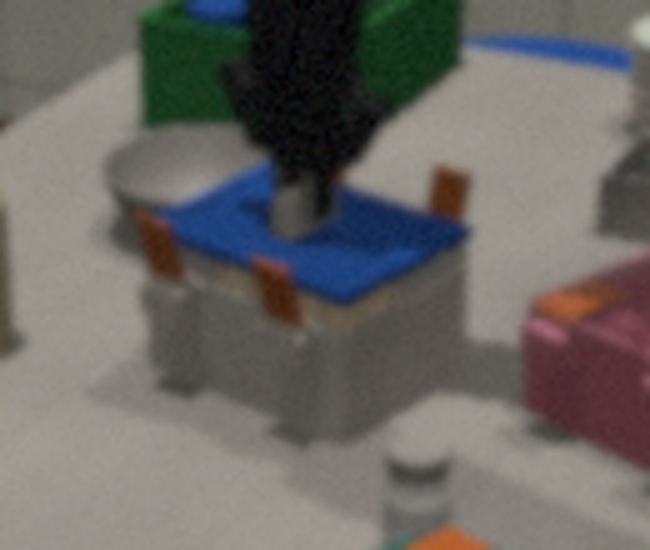

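Request:
{"api": "drive_tool", "payload": {"deltas": "0.001 -0.001 0.005 0 0.005; 0.001 -0.001 0.01 0 0.005; 0.001 -0.001 0.014 0 0.005; 0.001 -0.001 0.018 0 0.005; 0.001 -0.001 0.02 0 0.005; 0.001 -0.001 0.02 0 0.005"}}

```text
clock: 10.3
eef_pos: [551.8, -171.6, 92.7]
tool_rot: [3.141, 0.001, 1.35]
force: [-2.9, 0.8, 10.8]
width: 14.6
```

```bash
python3 - <<'E'
from meas import *
import go; go.go((552.7,-171.2,92),77.44)
p=imaging.get_image("wrist"); save(p,"w6.png",k=1.5)
s=imaging.get_image("side"); save(s,"s6.png",(220,120,350,230),5)
E
```

```text
d m 0.0005 0.0008 0.0007 turn -0.09 clock 10.3 pos [ 551.8 -171.6   92.7] yaw 77.35 F [-2.9  0.8 10.8] w 14.6
```

View pics/w6.png

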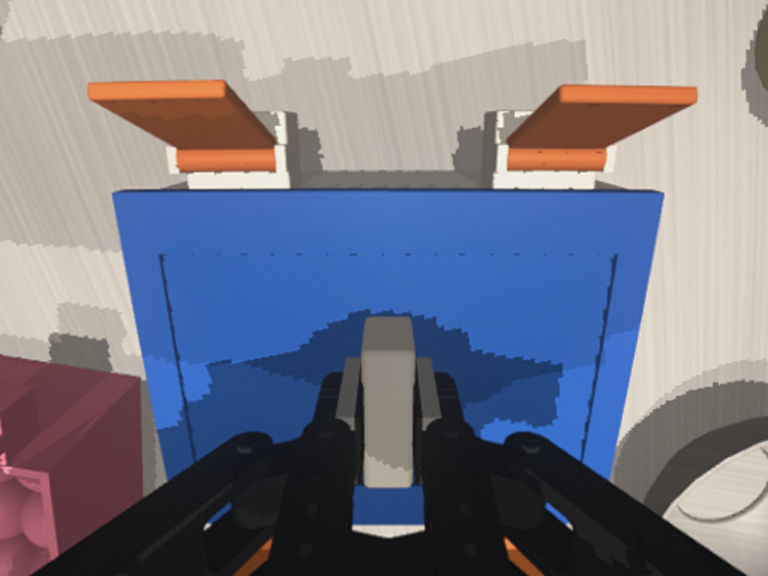

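View pics/s6.png

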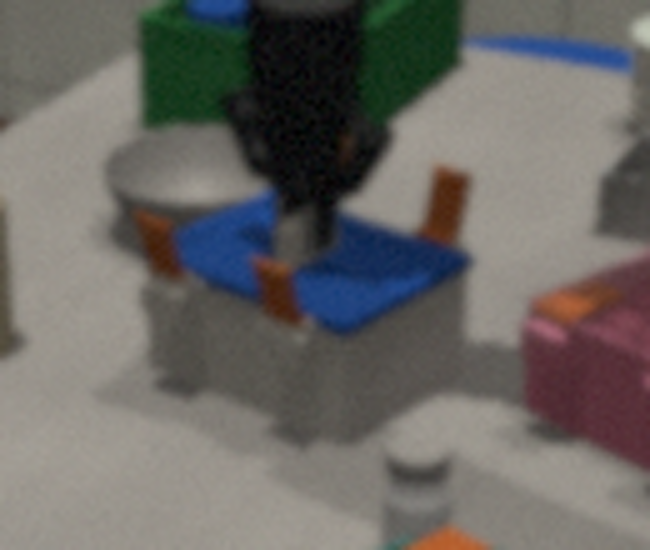

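Request:
{"api": "drive_tool", "payload": {"deltas": "0 0 0 0 0.03; 0 0 0 0 0.06; 0 0 0 0 0.06; 0 0 0 0 0.06; 0 0 -0.02 0 0.06; 0 0 -0.06 0 0.06; 0 0 -0.12 0 0.06; 0 0 -0.18 0 0.06; 0 0 -0.22 0 0.06; 0 0 -0.22 0 0.06; 0 0 -0.22 0 0.06"}}

```text
clock: 11.78
eef_pos: [551.3, -171.6, 310.6]
tool_rot: [-3.14, 0.0, 1.35]
force: [0.0, -0.5, 0.1]
width: 60.3
```

```bash
python3 - <<'E'
from meas import *
import go; go.go((552.7,-171.2,92),77.44)
p=imaging.get_image("wrist"); save(p,"w7.png",k=1.5)
np.savez("w7.npz",**{k:np.array(v) for k,v in p.items()})
P=cloud(p); hsv=cv2.cvtColor(p["color"],cv2.COLOR_RGB2HSV)
b=(hsv[...,0]>100)&(hsv[...,0]<130)&(hsv[...,1]>100)&(P[...,2]>60)&(P[...,2]<120)
X=P[b]; print("lid",rect(X),b.sum(),np.median(X[:,2]))
A=np.c_[X[:,:2]-X[:,:2].mean(0),np.ones(len(X))]; print("slope",np.linalg.lstsq(A,X[:,2],rcond=None)[0])
s=imaging.get_image("side"); save(s,"s7.png",(220,120,350,230),5)
E
```

```text
d m 0.0007 0.0013 0.2186 turn -0.09 clock 11.775 pos [ 551.3 -171.6  310.6] yaw 77.35 F [ 0.  -0.5  0.1] w 60.3
lid (array([ 703.3, -319.8]), array([202. , 637.6]), 46.23) 15781 87.33328780418452
slope [ 1.25870846e-02 -2.73923042e-02  8.79707963e+01]
```

View pics/w7.png

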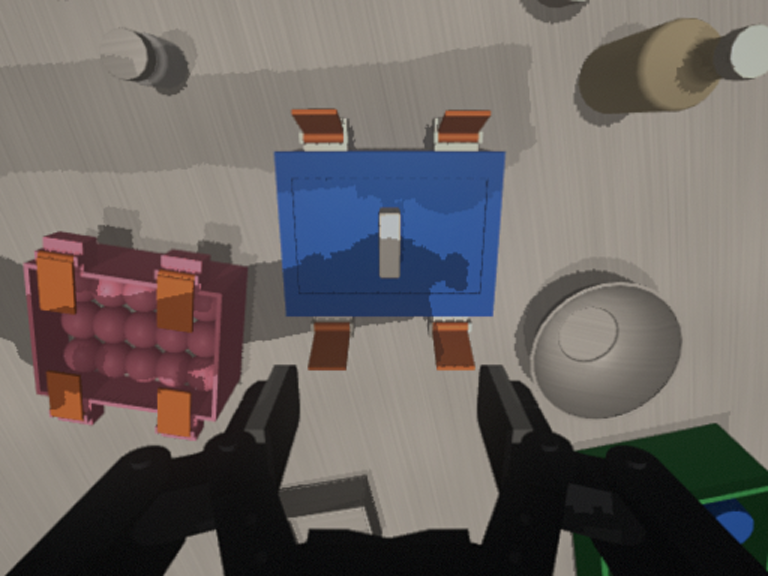

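View pics/s7.png

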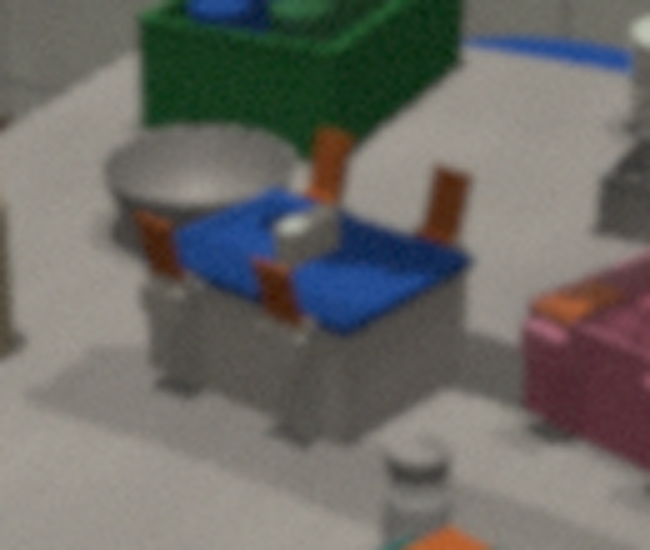

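```bash
python3 - <<'E'
from meas import *
z=np.load("w7.npz"); p={k:z[k] for k in z.files}
P=cloud(p); hsv=cv2.cvtColor(p["color"],cv2.COLOR_RGB2HSV); u,v=np.meshgrid(np.arange(512),np.arange(384))
b=(hsv[...,0]>100)&(hsv[...,0]<130)&(hsv[...,1]>100)&(P[...,2]>60)&(P[...,2]<120)&(u<345)&(v<215)
X=P[b]; print("lid",rect(X),b.sum(),np.median(X[:,2]))
A=np.c_[X[:,:2]-X[:,:2].mean(0),np.ones(len(X))]; print("slope",np.linalg.lstsq(A,X[:,2],rcond=None)[0])
a=np.radians(-12.56); C=np.array([552.4,-173.9]); ex=np.array([np.cos(a),np.sin(a)]); ey=np.array([-ex[1],ex[0]])
o=(hsv[...,0]<18)&(hsv[...,1]>130)&(P[...,2]>80)
for n,x,y in (("a",-50,77),("b",50,77),("c",50,-77),("d",-50,-77)):
    h=C+ex*x+ey*y; print(n,"hinge",np.round(h,1))
    k=P[o&(np.hypot(P[...,0]-h[0],P[...,1]-h[1])<40)]
    q=np.c_[(k[:,:2]-C)@ex,(k[:,:2]-C)@ey,k[:,2]]; print("   local min/max",np.round(q.min(0),0),np.round(q.max(0),0))
    top=q[q[:,2]>q[:,2].max()-6]; print("   tip",np.round(top.mean(0),1))
E
```

```text
lid (array([ 550.8, -173.8]), array([133.7, 173.6]), 77.33) 15262 87.2635895624625
slope [5.70359741e-05 2.68993454e-03 8.74003797e+01]
a hinge [520.3 -87.9]
   local min/max [-64.  74.  88.] [-36.  95. 133.]
   tip [-49.9  93.3 130.1]
b hinge [ 617.9 -109.6]
   local min/max [35. 74. 88.] [ 64.  94. 133.]
   tip [ 49.   92.2 130.4]
c hinge [ 584.5 -259.9]
   local min/max [ 35. -95.  87.] [ 64. -73. 133.]
   tip [ 49.2 -91.7 129.7]
d hinge [ 486.9 -238.2]
   local min/max [-64. -95.  87.] [-36. -73. 133.]
   tip [-49.9 -91.7 129.8]
```

```bash
cat >> go.py <<'E'
A=np.radians(-12.56); C=np.array([552.4,-173.9]); EX=np.array([np.cos(A),np.sin(A)]); EY=np.array([-EX[1],EX[0]])
def lo(x,y,z):
    q=C+EX*x+EY*y; go((q[0],q[1],z),77.44)
def here():
    s=ctrl.read_state(); d=s["eef_pos"][:2]-C; print("local",np.round([d@EX,d@EY,s["eef_pos"][2]],1))
E
python3 -c "
from go import *
here(); lo(-50,124,200); lo(-50,124,110); lo(-50,62,110)"
```

```text
local [ -1.9   2.1 309.7]
d m 0.1219 -0.0482 0.1097 turn -0.09 clock 11.875 pos [ 551.  -171.5  309.7] yaw 77.35 F [-0.4 -0.7  0.5] w 60.4
d m 0.1219 -0.0482 0.1997 turn -0.09 clock 11.875 pos [ 551.  -171.5  309.7] yaw 77.35 F [-0.4 -0.7  0.5] w 60.4
d m 0.0599 -0.0481 0.1997 turn -0.09 clock 11.875 pos [ 551.  -171.5  309.7] yaw 77.35 F [-0.4 -0.7  0.5] w 60.4
```

Request:
{"api": "drive_tool", "payload": {"deltas": "0.06 -0.048 0 0 0; 0.12 -0.048 0 0 0; 0.122 -0.048 0.05 0 0; 0.122 -0.048 0.11 0 0; 0.122 -0.048 0.16 0 0; 0.122 -0.048 0.2 0 0; 0.122 -0.048 0.2 0 0; 0.122 -0.048 0.2 0 0"}}

```text
clock: 12.88
eef_pos: [532.3, -41.8, 112.0]
tool_rot: [3.141, -0.0, 1.35]
force: [0.5, -0.5, -0.2]
width: -0.1
```

```bash
python3 - <<'E'
from meas import *
import go; go.here(); go.lo(-50,62,110)
p=imaging.get_image("wrist"); save(p,"w8.png",k=1.2)
s=imaging.get_image("side"); save(s,"s8.png",(220,120,350,230),4.5)
E
```

```text
local [-48.3 124.6 112. ]
d m -0.0626 -0.0016 0.0020 turn -0.08 clock 12.875 pos [532.3 -41.8 112. ] yaw 77.36 F [ 0.5 -0.5 -0.2] w -0.1
```

View pics/w8.png

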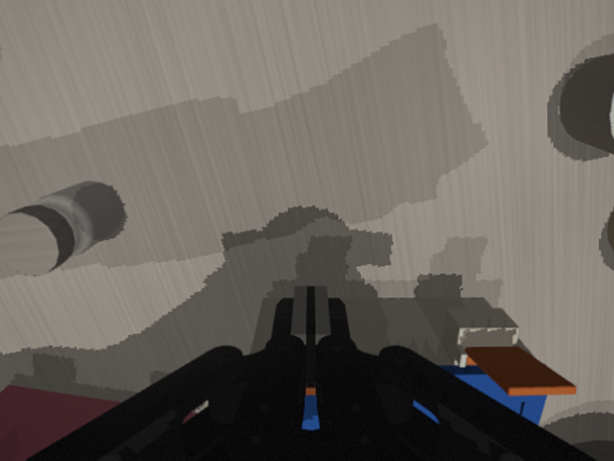

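View pics/s8.png

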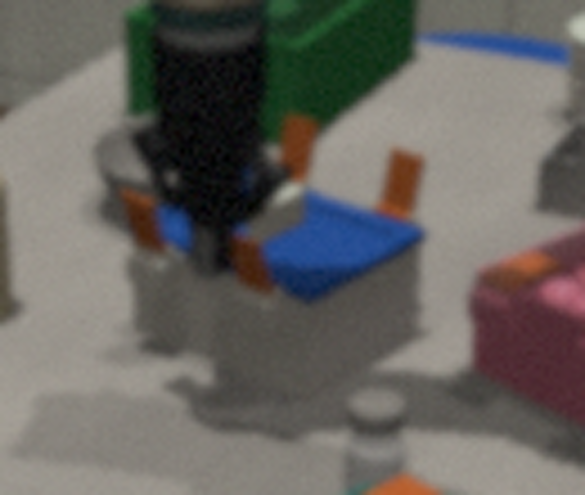

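```bash
python3 - <<'E'
from meas import *
import go
s=imaging.get_image("side")
def L(x,y,z): q=go.C+go.EX*x+go.EY*y; return (proj(s,[q[0],q[1],z])-[220,120])*4.5
print("tcp",L(-48,124,112),"tipA",L(-50,92,130),"tipB",L(50,92,130),"hingeA",L(-50,77,86),"d",L(-50,-92,130))
E
```

```text
tcp [212.16826994 271.81260569] tipA [245.04855308 232.84976898] tipB [137.85955821 193.61481431] hingeA [259.20926251 282.64877578] d [406.79253762 149.68364737]
```

Request:
{"api": "drive_tool", "payload": {"deltas": "-0.01 -0.001 0.002 0 0; -0.02 -0.001 0.002 0 0; -0.028 -0.001 0.002 0 0; -0.036 -0.001 0.002 0 0; -0.044 -0.001 0.002 0 0; -0.052 -0.001 0.002 0 0; -0.06 -0.001 0.002 0 0; -0.066 -0.001 0.002 0 0; -0.066 -0.001 0.002 0 0"}}

```text
clock: 14.15
eef_pos: [515.9, -107.3, 109.2]
tool_rot: [-3.141, 0.001, 1.349]
force: [0.8, 0.2, -0.5]
width: 0.6
```

```bash
python3 - <<'E'
from meas import *
import go; go.here(); go.lo(-50,62,110)
s=imaging.get_image("side"); save(s,"s9.png",(220,120,350,230),4.5)
E
```

```text
local [-50.1  57.  109.2]
d m 0.0050 0.0000 -0.0008 turn -0.18 clock 14.15 pos [ 515.9 -107.3  109.2] yaw 77.26 F [ 0.8  0.2 -0.5] w 0.6
```

View pics/s9.png

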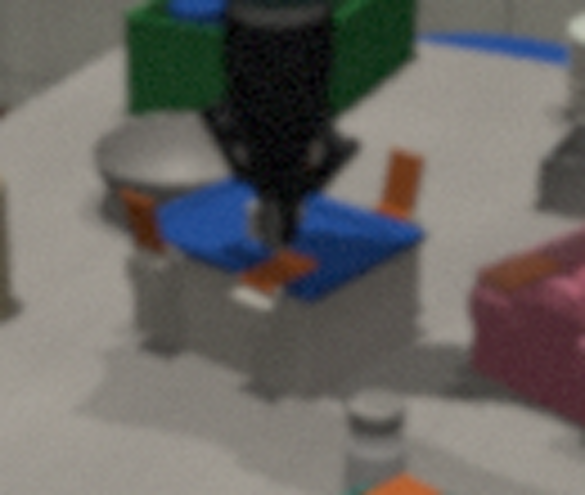

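Request:
{"api": "drive_tool", "payload": {"deltas": "0 0 -0.05 0 0; -0.02 0.02 -0.09 0 0; -0.06 0.06 -0.09 0 0; -0.11 0.1 -0.09 0 0; -0.165 0.1 -0.09 0 0; -0.182 0.1 -0.07 -0.2 0; -0.182 0.1 -0.03 -0.2 0; -0.182 0.1 -0.001 -0.2 0; -0.182 0.1 -0.001 -0.2 0; -0.182 0.1 -0.001 -0.2 0"}}

```text
clock: 15.45
eef_pos: [575.0, -305.0, 111.2]
tool_rot: [3.14, -0.0, 1.355]
force: [1.1, 0.6, 0.8]
width: -0.2
```

```bash
python3 - <<'E'
from meas import *
import go; go.here(); go.lo(50,-57,110)
p=imaging.get_image("wrist"); save(p,"w10.png",k=1.5)
E
```

```text
local [  50.5 -123.   111.2]
d m 0.0660 -0.0003 0.0012 turn 0.18 clock 15.45 pos [ 575.  -305.   111.2] yaw 77.62 F [1.1 0.6 0.8] w -0.2
```

View pics/w10.png

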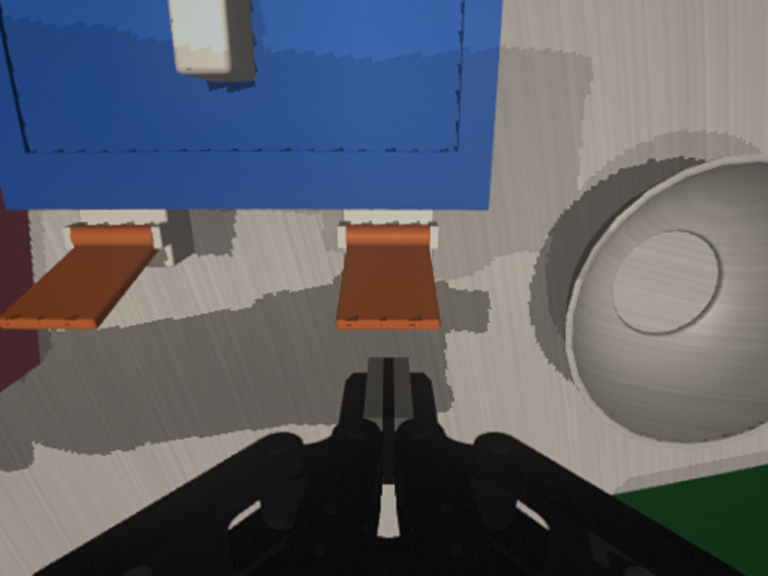

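Fingers at (388,380) stand squarely outside clip c (389,280), clear of the bowl. I push inward now.

Request:
{"api": "drive_tool", "payload": {"deltas": "0.01 0 0.001 0 0; 0.02 0 0.001 0 0; 0.028 0 0.001 0 0; 0.036 0 0.001 0 0; 0.044 0 0.001 0 0; 0.052 0 0.001 0 0; 0.06 0 0.001 0 0; 0.066 0 0.001 0 0; 0.066 0 0.001 0 0"}}

```text
clock: 16.62
eef_pos: [588.6, -239.8, 109.2]
tool_rot: [-3.141, -0.001, 1.355]
force: [-0.4, 0.3, 0.1]
width: 0.5
```

```bash
python3 - <<'E'
from meas import *
import go; go.here()
p=imaging.get_image("wrist"); save(p,"w11.png",k=1.5)
E
```

```text
local [ 49.7 -56.5 109.2]
```

View pics/w11.png

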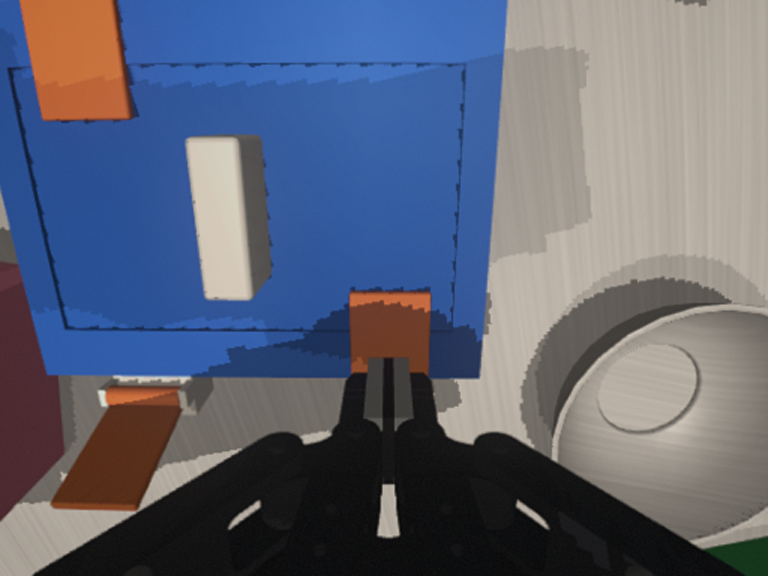

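Clips a (75,60) and c (390,330) lie flat on the lid and d is still open. I'll rise and measure angles before going on.

Request:
{"api": "drive_tool", "payload": {"deltas": "0 0 -0.06 0 0; 0.02 0 -0.12 0 0; 0.06 -0.03 -0.18 0 0; 0.06 -0.05 -0.2 0 0; 0.06 -0.05 -0.2 0 0; 0.06 -0.05 -0.2 0 0"}}

```text
clock: 17.42
eef_pos: [552.1, -172.9, 308.7]
tool_rot: [-3.141, 0.001, 1.352]
force: [-0.5, -0.8, 0.4]
width: 0.1
```

```bash
cat > chk.py <<'E'
from meas import *
import go
def chk(name):
    go.here()
    p=imaging.get_image("wrist"); save(p,name,k=1.5)
    P=cloud(p); hsv=cv2.cvtColor(p["color"],cv2.COLOR_RGB2HSV); D=P[...,:2]-go.C
    X=D@go.EX; Y=D@go.EY; Z=P[...,2]
    o=(hsv[...,0]<18)&(hsv[...,1]>130)&(Z>80)&(Z<140)
    for n,x,y in (("a",-50,1),("b",50,1),("c",50,-1),("d",-50,-1)):
        m=o&(abs(X-x)<18)&(Y*y>20)&(Y*y<110)
        if m.sum()>20:
            q=np.polyfit(Y[m]*y,Z[m],1); print(n,m.sum(),"y",np.round(np.percentile(Y[m]*y,[2,98]),1),"z",np.round(np.percentile(Z[m],[2,50,98]),1),"slope",round(q[0],3))
    b=(hsv[...,0]>100)&(hsv[...,0]<130)&(hsv[...,1]>100)&(Z>70)&(Z<100)&(abs(X)<95)&(abs(Y)<75)
    B=np.c_[X[b],Y[b],Z[b]]; print("lid",rect(B),np.linalg.lstsq(np.c_[B[:,:2],np.ones(len(B))],B[:,2],rcond=None)[0].round(4))
E
python3 -c "
from chk import *
chk('w12.png'); go.lo(50,124,110)"
```

```text
local [ -0.5   1.  308.7]
a 1164 y [31.3 79.2] z [89.9 92.7 94.3] slope -0.01
b 563 y [73.9 94.7] z [ 89.1 111.  132. ] slope 2.569
c 863 y [31.1 78.2] z [90.2 92.4 94.1] slope -0.012
d 710 y [73.7 92.6] z [ 88.4 108.6 131.2] slope 2.629
lid (array([-1.5, -0.4]), array([133.7, 173.6]), 89.95) [-8.00000e-04  3.10000e-03  8.73636e+01]
d m 0.1231 0.0506 0.1981 turn 0.03 clock 17.475 pos [ 552.  -172.9  308.1] yaw 77.47 F [-0.5  0.4 -0.5] w -0.3
```

View pics/w12.png

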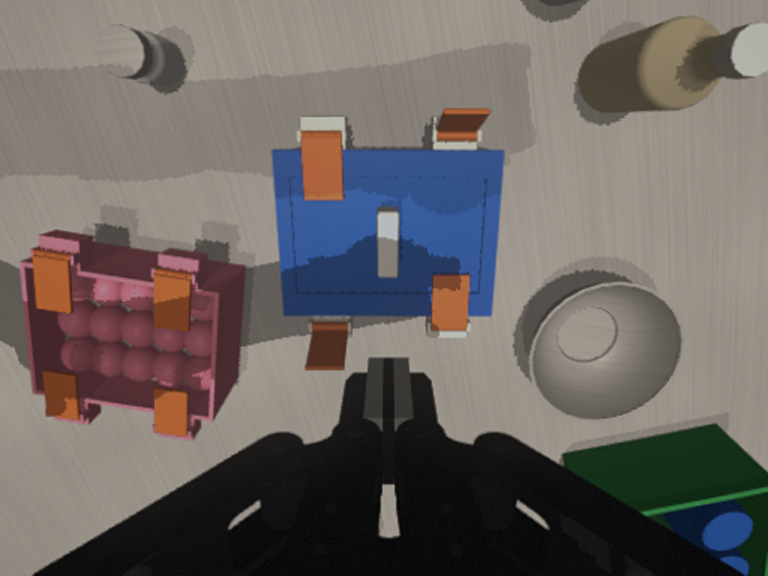

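a (323,165) and c (450,303) are shut flat; b (463,124) and d (327,345) are open, and the lid is seated level. Next is b.

Request:
{"api": "drive_tool", "payload": {"deltas": "0.06 0.03 0 0 0; 0.11 0.051 0 0 0; 0.123 0.051 0.05 0 0; 0.123 0.051 0.11 0 0; 0.123 0.051 0.16 0 0; 0.123 0.051 0.198 0 0; 0.123 0.051 0.198 0 0; 0.123 0.051 0.198 0 0"}}

```text
clock: 18.48
eef_pos: [629.6, -62.9, 111.7]
tool_rot: [3.141, -0.0, 1.353]
force: [0.2, -0.4, 0.3]
width: 0.0
```

```bash
python3 -c "
from go import *
here(); lo(50,57,110)"
```

```text
local [ 51.2 125.1 111.7]
d m -0.0681 -0.0013 0.0017 turn 0.08 clock 18.475 pos [629.6 -62.9 111.7] yaw 77.52 F [ 0.2 -0.4  0.3] w 0.0
```

Request:
{"api": "drive_tool", "payload": {"deltas": "-0.012 -0.001 0.002 0 0; -0.022 -0.001 0.002 0 0; -0.03 -0.001 0.002 0 0; -0.038 -0.001 0.002 0 0; -0.046 -0.001 0.002 0 0; -0.054 -0.001 0.002 0 0; -0.062 -0.001 0.002 0 0; -0.068 -0.001 0.002 0 0; -0.068 -0.001 0.002 0 0"}}

```text
clock: 19.6
eef_pos: [612.6, -130.3, 109.1]
tool_rot: [-3.141, 0.001, 1.352]
force: [0.1, 0.1, -0.3]
width: 0.1
```

Request:
{"api": "drive_tool", "payload": {"deltas": "0 0 -0.05 0 0; -0.02 -0.02 -0.09 0 0; -0.06 -0.06 -0.09 0 0; -0.11 -0.1 -0.09 0 0; -0.165 -0.1 -0.09 0 0; -0.181 -0.1 -0.07 0 0; -0.181 -0.1 -0.03 0 0; -0.181 -0.1 0 0 0; -0.181 -0.1 0 0 0; -0.181 -0.1 0 0 0"}}

```text
clock: 20.85
eef_pos: [477.5, -283.6, 110.0]
tool_rot: [3.14, -0.0, 1.355]
force: [0.2, 0.2, 0.8]
width: 0.2
```

```bash
python3 -c "
from chk import *
chk('w13.png'); go.lo(-50,-57,110)"
```

```text
local [ -49.3 -123.4  110. ]
c 5574 y [31.5 78.8] z [90.3 92.6 94. ] slope -0.012
d 4303 y [74.1 94.5] z [ 88.9 112.6 131.6] slope 2.641
lid (array([ -1.3, -33.5]), array([174.3,  68.6]), 0.14) [-2.70000e-03 -3.19000e-02  8.63751e+01]
d m 0.0667 -0.0008 0.0004 turn 0.16 clock 20.9 pos [ 477.7 -283.9  110.4] yaw 77.6 F [-0.6  0.   0.4] w -0.1
```

View pics/w13.png

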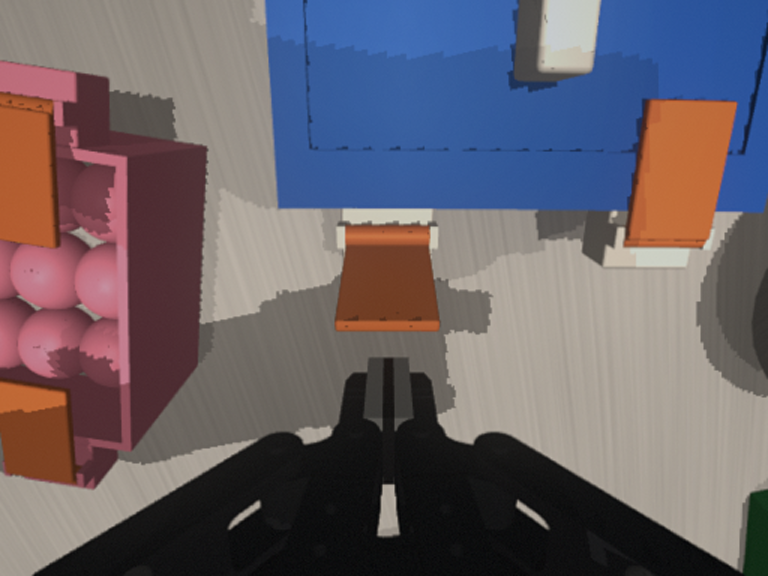

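Fingers (388,380) squarely face clip d (388,280), with the pink box clear to the left.

Request:
{"api": "drive_tool", "payload": {"deltas": "0.01 -0.001 0 0 0; 0.02 -0.001 0 0 0; 0.028 -0.001 0 0 0; 0.036 -0.001 0 0 0; 0.044 -0.001 0 0 0; 0.052 -0.001 0 0 0; 0.06 -0.001 0 0 0; 0.067 -0.001 0 0 0; 0.067 -0.001 0 0 0"}}

```text
clock: 22.02
eef_pos: [490.2, -217.3, 109.3]
tool_rot: [-3.141, -0.001, 1.355]
force: [-0.4, 0.5, -1.2]
width: -0.0
```

Request:
{"api": "drive_tool", "payload": {"deltas": "0 0 -0.06 0 0; 0.02 0 -0.12 0 0; 0.06 0.03 -0.18 0 0; 0.06 0.05 -0.2 0 0; 0.06 0.05 -0.2 0 0; 0.06 0.05 -0.2 0 0"}}

```text
clock: 22.78
eef_pos: [550.3, -171.1, 308.2]
tool_rot: [-3.139, 0.001, 1.353]
force: [-0.3, 0.7, -0.9]
width: -0.1
```

```bash
python3 -c "
from chk import *
chk('w14.png'); p=imaging.get_image('top'); save(p,'t14.png',k=1.5); go.here(); print(ctrl.read_state()['clock'])"
```

```text
local [ -2.6   2.3 308.2]
a 1166 y [31.7 79.5] z [89.6 92.6 94.3] slope -0.015
b 1160 y [31.8 79.6] z [89.7 92.6 94.3] slope -0.011
c 852 y [30.9 77.7] z [90.7 92.5 94.1] slope -0.01
d 852 y [31.2 77.8] z [90.6 92.5 93.9] slope -0.008
lid (array([-1.4, -0.3]), array([133.9, 174.1]), 89.88) [-7.00000e-04  1.90000e-03  8.72958e+01]
local [ -3.    2.1 307.8]
22.875
```

View pics/w14.png

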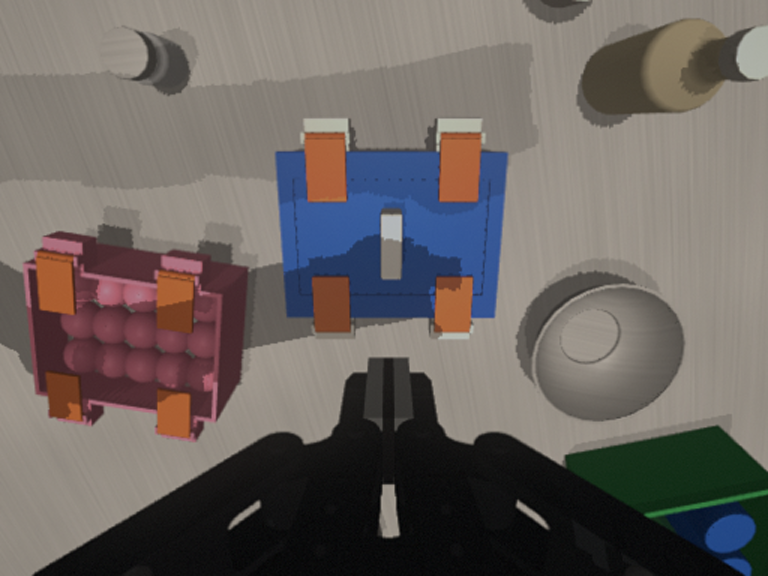

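View pics/t14.png

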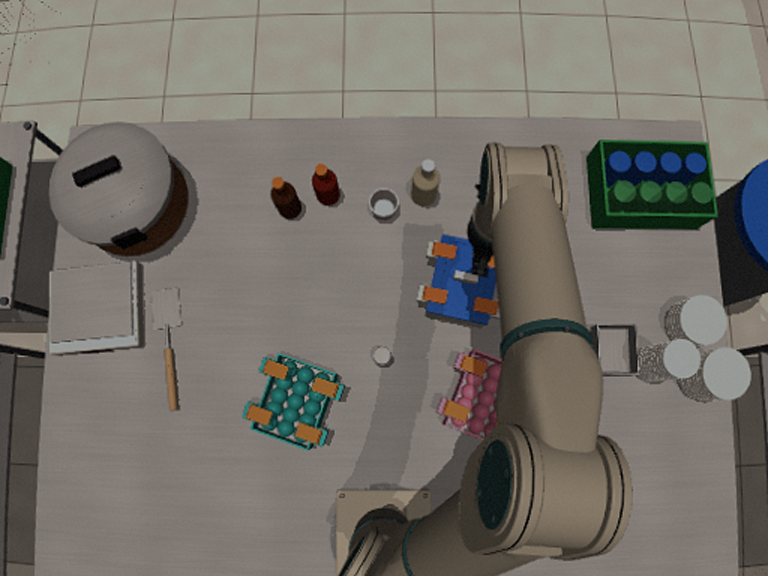

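All four clips lie flat (wrist view: 326,166; 460,166; 332,304; 454,304), the bystanders in view are where they were, and the arm is clear at z ≈ 308 mm. I'm handing in.

```bash
python3 -c "
from cell import ctrl
print(ctrl.finish_job())"
```

```text
the job is handed in; nothing more can be done
None
```

I set the blue lid on the white egg box with all four clips open, let go of it, and then closed the clips in the order a, c, b, d. The job was handed in at about 22.9 s, and no verdict is reported.

- **Lid:** in the last wrist view it sits about 1.5 mm off the fitted box centre. It is level within about 0.002 rad and turned less than 0.01 rad from the box.
- **Clips:** a and c measured flat while b and d still stood open, before I closed b and d. At the end all four are flat, with slopes of 0.015 or less and upper faces at about 92.5 mm; 92 mm is shut.
- **Other things on the table:** everything in view in the top image, including all eight bystanders, stood where it had been. The arm ended clear of everything at a TCP height of about 308 mm.
- **Failed or disagreeing checks:** two automatic lid fits gave unusable results. One had caught another blue object in the picture, so I redid it. The other saw only part of the lid while the arm was at clip d. Full-view fits before and after agreed.

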